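# Lock the tilting turntable level on its shaft flat

## Robot

A 6-joint arm with a two-finger parallel gripper is mounted at the origin on the work surface. World frame = base frame: x ahead of the robot, y to its left, z up, the work surface at z = 0. Lengths are in m, angles in degrees, forces in N, time in s.
With the tool pointing down it reaches from about 0.4 to 0.825 m from the base axis. Payload 7 kg.
Tool frame: the origin (TCP) lies midway between the tips of the shut fingers; the grasp point (between the pads) lies r.grip_depth behind it (r.grip_depth is the distance from the TCP to the grasp point, in m); z points along the fingers, y is the direction in which the jaws open and shut (so a half turn about z gives the same grasp; the last joint's range is limited). The gripper opens to 88 mm and grips with 3 to 60 N. Pads are 19 mm wide; open, the fingers measure 130 mm over their backs; the gripper's body (78 mm by 193 mm) begins 47 mm behind the grasp point.
Start: joints at [-51.962, 20.546, 0.682, 0, -70.136, -16.507], TCP at [0.248, -0.628, 0.227] pointing down, gripper open.
Joint ranges: [-176.03, 176.03], [-82.01, 121.73], [-58.28, 71.71], [-173.87, 95.51], [-174.79, -0.11], [-173.66, 173.66]. Speed limits (degrees/s): [136.94, 136.94, 172.46, 180, 180, 180].

## Interface

Orientations are given as [roll, pitch, yaw] about the fixed x, y, z axes, in that order (R = Rz(yaw) Ry(pitch) Rx(roll)).
In Python, from plant import r, imaging, close_job gives the robot as it stands.
- The arm moves only by the tool step_arm, never from a script. Its argument "commands" is a list of rows, each a list of 2 entries, a list of its own where there are three numbers: the shift along the tool's x, y, z in mm, then the turn about the tool's z in degrees. In form: [[[x, y, z], twist], ...]. A call has 1 to 20 rows; each row shifts and turns the commanded pose from where the row before left it, along the tool's axes as they then stand; what a row does not reach is not made up. A row lasts 1/8 s, in which the tool goes at most 62.5 mm and 10.7 degrees, less where a joint would pass 70% of its speed; a pose out of reach is approached as far as the arm can. A call with a gripper value outside its range is refused whole. "gripper" is the closure, from 0 (fully open) to 1 (shut), set as the call begins (left out, the last holds). The fingers move at their own pace and stop on an object; "grip_force" is the grip in N (left out, the last holds). Time passes only in rows, so rows that do not move let the fingers close. It gives the time, the measured TCP pose, the force and the opening at its end, in the units of the state.
- r.get_state(): the state, without advancing time (a new reading comes with each control period).
- imaging.capture(name): name is "scene" or "top"; returns a dict with "img" (400x640x3 uint8, red, green, blue), "z_map" (400x640 float32, m along the optical axis (not along the pixel's ray), 0 where there is no reading), "vfov" (degrees; the focal length in pixels is half the picture's height over the tangent of half this angle, whatever the lens; pixels are square), "cx", "cy" (the principal point, pixels), "extrinsics" (4x4, takes a point from camera to world coordinates). Camera axes: x right, y down, z forward; pixel columns grow to the right and rows downward; lengths in m; the calibration is good to about 2 mm. A picture is of the moment at which its call begins.
- close_job(): hands the job in, once; it reports no verdict.
The state is a dict: "time_s": time; "joints": joint angles; "qd": joint speeds; "joint_torque": joint torques, N m; "tcp_pos": TCP position; "eef_rot": TCP orientation; "contact_force": force on the tool from outside, world axes, zero at the start; "moment": the same for the moment, N m; "gripper_width": finger opening in m.
Only numpy, scipy, OpenCV 4.12 (cv2) and the standard library are available. Lean on these libraries where they do the work, as an engineer would, in place of code of your own. Each camera call takes 0.05 s, during which the arm holds its last target.

## Task

The small tilting turntable on the stool has been left leaning and unlocked. Gently swing it level so that the flat of its tilt shaft faces the locking screw; then take the T-handle hex key from the wooden block, fit it in the screw and turn it clockwise until the screw is firmly tight on the flat, without forcing it. Leave the key standing in the screw, and do not disturb the pot, the box, the tweezers or the root pick.

Things in the scene. Friction and masses are not known exactly. Their poses are not given: they have to be found in the camera images.
- stand: Fixed black steel stand of the tilting turntable. Origin: on the stool top under the disc's centre. z up, y along the horizontal tilt shaft, towards the locking screw. Base plate 118 x 212 mm (y from -85 to +127), two bearing pedestals 82 mm high at y = -62 and y = +97. The 20 mm tilt shaft's axis is 62 mm above the stool.
- tilt_head: The tilt shaft with the head it carries; origin on the shaft axis under the disc's centre, y along the shaft, z square to the disc. A flat, 6.6 mm wide and 0.55 mm deep, is milled along the shaft on its +z side: disc level = flat facing straight up to the screw. Stiff (0.2 N m to turn), stays where it is put; starts 0.22 to 0.45 rad off, its edge on the stand's -x side high.
- disc_top (a point): Centre of the top face of the black turntable disc (150 mm across, 10 mm thick), z square to the disc. 48 mm from the shaft axis, so 110 mm above the stool when level. The disc also spins about this z. Swing it level by pressing its high edge down (6 to 12 N at 30 mm before the shaft line; stay under 30 N). At 0.45 rad lean the edge's top is only 47 mm before the shaft line, at level 75 mm.
- lock_screw: M10 socket-head locking screw, pointing down, on the pedestal at stand y = +97. Origin: centre of the head's underside, 85 mm above the stool; z up; x points at a corner of its hex socket. Head 16 mm across, 13 mm high. Clockwise from above tightens. It starts 0.8 to 1.8 rad short of the flat; if the shaft is over 0.2 rad off it stops short on the round; within 0.1 rad it draws the flat square.
- socket (a point): Mouth of the screw's hex socket, on its axis at the top of the head. It takes the 8 mm key with 0.4 mm play a side and 0.1 rad play in turning, and is 12 mm deep. The screw runs in at 0.1 to 0.15 N m; once its point meets steel the torque at the handle climbs by some 3 to 4 N m per rad. Properly tight is 0.5 to 0.8 N m; over 1.1 N m is forced. Let go, it springs back slightly and stays tight.
- key_block: Fixed wooden block 76 x 60 x 45 mm, origin under its centre. The hex key stands upright in a round 14.5 mm hole, 36 mm deep, 18 mm from the centre along its +x.
- hex_key: Loose T-handle hex key, 130 mm tall, about 0.12 kg: 8 mm steel blade with a black plastic crossbar on top. Origin at the tip of the blade, z up the blade to the handle; x along the crossbar and also towards a corner of the hex. Crossbar 90 mm (x) by 16 mm (y) by 18 mm high, its centre 121 mm above the tip. Hold it firmly (60 N or more) to turn it.
- key_tip (a point): The tip of the hex key's blade (its end is slightly tapered). It stands 9 mm above the stool in the block. Home in the screw it is 12 mm below the socket's mouth, 1 mm above the underside of the head.
- pot: Loose teal ceramic bonsai pot, 110 mm across, 60 mm high, origin under its centre. A bystander: leave alone.
- latch_box: Loose white plastic box with a latched lid, 79 x 119 x 47 mm, origin under its centre. A bystander: leave alone.
- root_pick: Plastic root pick, 190 mm long, lying along its y, 14 mm high, origin under its middle. A bystander: leave alone.
- tweezers: Steel tweezers, 130 mm long, lying along their y on the white box's lid, 8 mm high, origin under their middle. A bystander: leave alone.
Not all that is in view belongs to the job. Of the things like the hex_key, leave any that is purple, red or turquoise; of the rest the larger one is meant.

How it is judged (in metres and radians):
On the way, in this order (a step that is already met when the one before it is completed fails the run):
1. the turntable is swung near level, its shaft's flat facing the screw (angle between tilt_head's own z axis and vertical below 0.12 rad), for 0.3 s.
2. the key's tip is home in the screw's socket (horizontal distance between key_tip and lock_screw below 0.004 m and z of key_tip in the frame of lock_screw below 0.006 m), for 0.1 s.
3. with the key in the socket the screw is tightened on the shaft's flat (about 0.35 N m or more on the key) (contact force between lock_screw and tilt_head above 9 N and angle between tilt_head's own z axis and vertical below 0.06 rad and z of key_tip in the frame of lock_screw below 0.008 m), for 0.1 s.
At the end, for the whole second after the job is handed in: Turntable level within 2 degrees, the screw still bearing tight on the shaft's flat, the key left standing in the screw's socket (tip within 5 mm of its axis and 8 mm of the head's underside, leaning under 11 degrees), released and at rest (angle between tilt_head's own z axis and vertical below 0.035 rad and contact force between lock_screw and tilt_head above 1.5 N and horizontal distance between key_tip and lock_screw below 0.005 m and z of key_tip in the frame of lock_screw below 0.008 m and angle between hex_key's own z axis and vertical below 0.2 rad and contact force between the fingers and hex_key below 0.1 N and linear speed of hex_key below 0.03 m/s); the robot touches nothing.
It fails at once if the screw is forced (more than about 1.15 N m on the key) (contact force between lock_screw and tilt_head above 46 N).
It fails at once if the turntable is pushed hard (contact force between the fingers and tilt_head above 40 N).
It fails at once if the pot, box, root pick or tweezers are moved by more than 15 mm (distance of any of pot, latch_box, root_pick, tweezers from where it was at the start of the episode above 0.015 m).
It also fails if it takes over 67 s, if anything falls off the work surface, if the arm or the gripper's body presses on something with over 40 N, if the wrist force passes 120 N, or if a joint passes its speed limit or range.

## Working session

There is one attempt and no reset: what is moved stays moved. The work goes in short steps, Python scripts to look and compute and a tool call to move; the robot and the scene stay as the last step left them, time stands still between calls to the robot, and variables do not carry over. Pictures are saved under pics/ and viewed, and the job is handed in when it is done.

Besides the shell and the picture viewer there is one more tool, called after ">>>" by a JSON object that holds its "name" and its "arguments", one argument or row to a line. step_arm: Moves the arm, as the interface text tells. Its arguments: {"type":"object","properties":{"commands":{"type":"array","items":{"type":"array"}},"gripper":{"type":"number"},"grip_force":{"type":"number"}},"required":["commands"]}

```bash
mkdir -p pics; ls
cat > h.py <<'E'
import numpy as np, cv2
from plant import r, imaging, close_job
def cap(n,save=None):
    d=imaging.capture(n)
    if save: cv2.imwrite('pics/'+save,d['img'][:,:,::-1])
    np.savez('/tmp/%s.npz'%n,**{k:np.asarray(v) for k,v in d.items()})
    return d
def world(d):
    z=np.asarray(d['z_map']);h,w=z.shape
    f=h/2/np.tan(np.radians(float(d['vfov']))/2)
    u,v=np.meshgrid(np.arange(w),np.arange(h))
    p=np.stack([(u-d['cx'])/f*z,(v-d['cy'])/f*z,z],-1)
    E=np.asarray(d['extrinsics'])
    P=p@E[:3,:3].T+E[:3,3]
    P[z==0]=np.nan
    return P
E
python3 - <<'E'
from h import *
for n in('scene','top'):
    d=cap(n,n+'0.png');print(n,d['vfov'],d['cx'],d['cy'],np.round(d['extrinsics'],3).tolist())
print(r.get_state(),r.grip_depth,[x for x in dir(r) if x[0]!='_'])
E
```

```text
pics
scene 44.272739137589156 317.6781544697993 202.82491287007053 [[-0.726, 0.355, -0.589, 1.13], [0.688, 0.385, -0.616, 0.611], [0.008, -0.852, -0.523, 0.606], [0.0, 0.0, 0.0, 1.0]]
top 46.24170065534817 320.965319676416 200.7372866733098 [[0.056, -0.973, 0.223, 0.385], [-0.998, -0.055, 0.011, 0.02], [0.002, -0.223, -0.975, 1.014], [0.0, 0.0, 0.0, 1.0]]
{'time_s': 0.1, 'joints': array([-5.19597648e+01,  2.05867639e+01,  6.38553810e-01, -1.78270636e-02,
       -7.01331845e+01, -1.65063387e+01]), 'qd': array([ 0.00832928, -0.05884011,  0.13755211,  0.10735967, -0.0284039 ,
       -0.00179284]), 'joint_torque': array([-1.52336746e-03, -5.84163880e+01,  2.93749166e+01,  7.01550096e+00,
        1.01061471e-02, -5.53364100e-05]), 'tcp_pos': array([ 0.24757578, -0.6274999 ,  0.22571891]), 'eef_rot': array([ 1.79917198e+02, -7.05932970e-03, -1.58472169e+02]), 'contact_force': array([ 0.18714337, -0.27047367, -0.74131394]), 'moment': array([-0.04366593,  0.01730406,  0.01363085]), 'gripper_width': 0.08762723513523074} 0.0188 ['Unreachable', 'get_state', 'grip_depth']
```

View pics/scene0.png

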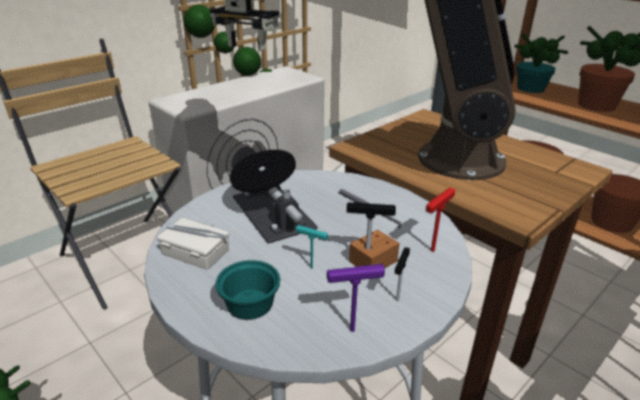

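View pics/top0.png

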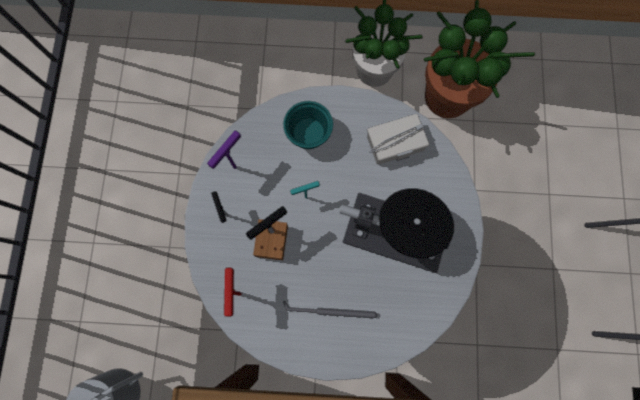

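The scene view shows the black key in the block (~370,210), the leaning disc (~262,172) and decoy keys in purple, turquoise, red and small black. The top view shows the stand with the screw end at ~(362,215), the key bar at (267,222) and the disc at (417,222). Next I'll measure these.

Run:
```python
from h import *
for n in('scene','top'):
    d=dict(np.load('/tmp/%s.npz'%n)); P=world(d)
    pts={'top':[(417,222),(395,240),(440,205),(362,215),(350,211),(372,207),(355,240),(267,222),(250,232),(283,211),(270,242),(300,230),(330,250)],'scene':[(262,172),(245,185),(290,208),(370,208),(330,200),(372,252),(300,280)]}[n]
    for u,v in pts: print(n,(u,v),np.round(P[v,u],4),d['img'][v,u])
d=dict(np.load('/tmp/top.npz'));P=world(d)
im=d['img'][150:270,240:480,::-1]
cv2.imwrite('pics/z1.png',cv2.resize(im,None,fx=3.3,fy=3.3,interpolation=cv2.INTER_CUBIC))
d=dict(np.load('/tmp/scene.npz'))
im=d['img'][130:270,220:420,::-1]
cv2.imwrite('pics/z2.png',cv2.resize(im,None,fx=4,fy=4,interpolation=cv2.INTER_CUBIC))
```

```text
scene (262, 172) [ 0.5706 -0.148   0.109 ] [29 28 33]
scene (245, 185) [ 0.6208 -0.142   0.0987] [18 19 22]
scene (290, 208) [ 0.5851 -0.0402  0.0736] [168 174 179]
scene (370, 208) [0.5438 0.1343 0.1366] [21 21 23]
scene (330, 200) [ 0.4209 -0.0883  0.0038] [174 178 184]
scene (372, 252) [0.5475 0.15   0.0484] [162 111  71]
scene (300, 280) [0.6623 0.076  0.0008] [181 187 191]
top (417, 222) [ 0.5591 -0.1602  0.1098] [121 125 129]
top (395, 240) [ 0.5195 -0.1162  0.121 ] [19 20 15]
top (440, 205) [ 0.5989 -0.2086  0.0963] [16 24 17]
top (362, 215) [ 0.5722 -0.0541  0.0843] [57 58 63]
top (350, 211) [ 0.5819 -0.0303  0.0705] [132 135 143]
top (372, 207) [ 0.6043 -0.0804  0.0188] [44 44 48]
top (355, 240) [ 0.5311 -0.0468  0.0121] [52 51 57]
top (267, 222) [0.5376 0.1295 0.1389] [20 23 22]
top (250, 232) [0.5172 0.1606 0.1352] [21 18 22]
top (283, 211) [0.561  0.1011 0.1363] [16 17 19]
top (270, 242) [0.5123 0.1318 0.0441] [112  78  55]
top (300, 230) [0.5479 0.0734 0.0011] [ 94  95 102]
top (330, 250) [0.5078 0.0056 0.0019] [131 133 141]
```

View pics/z1.png

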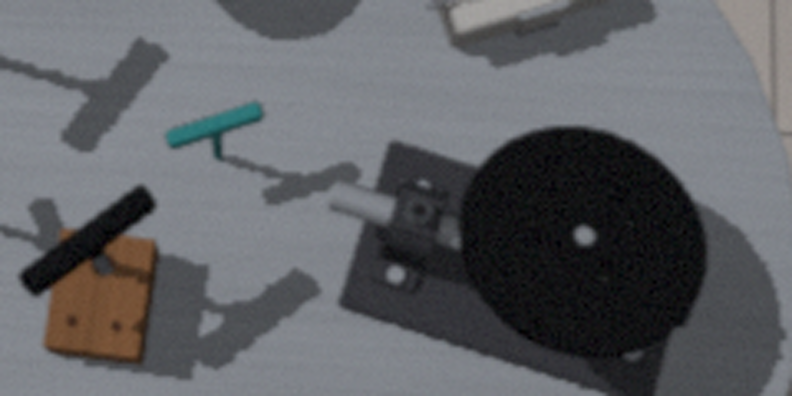

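View pics/z2.png

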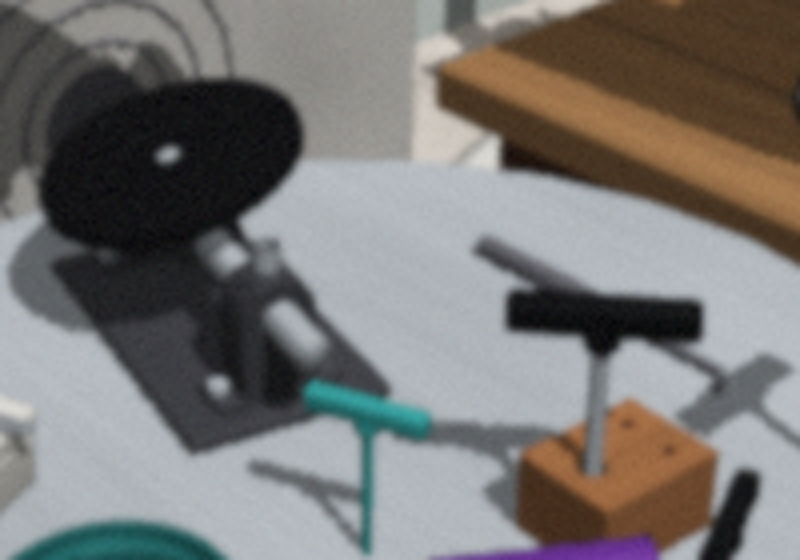

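```bash
cat > m.py <<'E'
from h import *
def disc(P,img):
    m=(np.linalg.norm(P[...,:2]-[.56,-.16],axis=-1)<.1)&(P[...,2]>.075)&(img.max(-1)<60)
    Q=P[m]
    for _ in range(4):
        c=np.median(Q,0);U,S,V=np.linalg.svd(Q-Q.mean(0),full_matrices=False);n=V[2]*np.sign(V[2,2])
        e=(Q-Q.mean(0))@n;Q=Q[abs(e-np.median(e))<.006]
    # circle fit of hull in plane
    a=V[0];b=V[1];xy=np.stack([(Q-Q.mean(0))@a,(Q-Q.mean(0))@b],-1).astype(np.float32)
    (cc,rad)=cv2.minEnclosingCircle(xy)
    ce=Q.mean(0)+cc[0]*a+cc[1]*b
    return ce,rad,n,Q.mean(0),len(Q)
def bar(P,img,c=(.54,.13)):
    m=(np.linalg.norm(P[...,:2]-c,axis=-1)<.065)&(P[...,2]>.1)&(P[...,2]<.15)
    return P[m]
if __name__=='__main__':
  for n in('scene','top'):
    d=dict(np.load('/tmp/%s.npz'%n)); P=world(d);img=d['img']
    ce,rad,nn,mq,k=disc(P,img)
    print(n,'disc',ce.round(4),round(rad,4),nn.round(4),'lean',np.arccos(nn[2]),'mean',mq.round(4),k)
    B=bar(P,img);print('bar',len(B),B.mean(0).round(4),B.min(0).round(4),B.max(0).round(4))
    (c,s,a)=cv2.minAreaRect(B[:,:2].astype(np.float32));print(' rect',np.round(c,4),np.round(s,4),a, 'ztop',np.percentile(B[:,2],[50,90]).round(4))
    # block top
    m=(np.linalg.norm(P[...,:2]-[.52,.13],axis=-1)<.07)&(abs(P[...,2]-.045)<.006)
    Q=P[m];(c,s,a)=cv2.minAreaRect(Q[:,:2].astype(np.float32));print('block',np.round(c,4),np.round(s,4),a,np.median(Q[:,2]))
    # stool height
    m=(np.linalg.norm(P[...,:2]-[.6,.03],axis=-1)<.03);print('stool',np.nanmedian(P[m][:,2]))
    # screw head
    m=(np.linalg.norm(P[...,:2]-[.57,-.065],axis=-1)<.03)&(P[...,2]>.078)
    Q=P[m];print('hi',len(Q),np.round(Q[np.argsort(-Q[:,2])][:14],4).tolist())
    # stand base plate
    m=(np.linalg.norm(P[...,:2]-[.56,-.1],axis=-1)<.16)&(P[...,2]<.03)&(img.max(-1)<75)&(P[...,2]>.006)
    Q=P[m];(c,s,a)=cv2.minAreaRect(Q[:,:2].astype(np.float32));print('base',len(Q),np.round(c,4),np.round(s,4),a,np.median(Q[:,2]))
E
python3 m.py
```

```text
scene disc [ 0.5619 -0.1613  0.11  ] 0.0771 [ 0.2542 -0.0608  0.9652] lean 0.2644122062647589 mean [ 0.566  -0.1551  0.1093] 2031
bar 622 [0.5416 0.1338 0.1327] [0.5057 0.0938 0.1006] [0.5723 0.1686 0.1427]
 rect [0.5395 0.1318] [0.0184 0.0891] 41.80818557739258 ztop [0.135  0.1407]
block [0.5201 0.1317] [0.0642 0.0791] 86.74381256103516 0.04630024833054086
stool 0.0015633926596831937
hi 252 [[0.5544, -0.0871, 0.12], [0.5514, -0.0874, 0.1188], [0.5571, -0.0904, 0.1173], [0.5609, -0.0891, 0.1168], [0.5562, -0.0851, 0.1167], [0.5531, -0.0887, 0.1165], [0.5567, -0.0877, 0.1158], [0.5612, -0.092, 0.1158], [0.5648, -0.0845, 0.1154], [0.5666, -0.092, 0.1154], [0.5662, -0.0861, 0.1153], [0.5575, -0.09, 0.1152], [0.5618, -0.0881, 0.1152], [0.5601, -0.0869, 0.115]]
base 1584 [ 0.558  -0.1381] [0.2144 0.1133] 75.11235809326172 0.012958609143798816
top disc [ 0.5612 -0.1585  0.1081] 0.0752 [ 0.2494 -0.0682  0.966 ] lean 0.26156890606952665 mean [ 0.5579 -0.1582  0.109 ] 3995
bar 439 [0.5369 0.1323 0.137 ] [0.5049 0.0955 0.1149] [0.571  0.1698 0.143 ]
 rect [0.5381 0.1327] [0.0168 0.0897] 41.159889221191406 ztop [0.1381 0.1403]
block [0.5206 0.1341] [0.0605 0.0764] 85.89628601074219 0.04480116252878452
stool -0.00028092099944498905
hi 276 [[0.5515, -0.0869, 0.1179], [0.5555, -0.0868, 0.1178], [0.5495, -0.0851, 0.1174], [0.5536, -0.085, 0.1171], [0.5498, -0.0871, 0.1169], [0.5619, -0.0907, 0.1164], [0.5561, -0.0909, 0.1158], [0.5541, -0.0891, 0.1152], [0.564, -0.087, 0.1146], [0.5604, -0.0929, 0.1146], [0.5563, -0.0892, 0.1144], [0.5604, -0.091, 0.1141], [0.5562, -0.0853, 0.1138], [0.5704, -0.0908, 0.1137]]
base 1827 [ 0.6011 -0.1488] [0.209  0.2142] 74.87748718261719 0.010805945398958183
```

>>> {"name": "step_arm", "arguments": {
  "commands": [
    [[-20, 18, 0], 0],
    [[-36, 31, 0], 0],
    [[-36, 31, 0], 0],
    [[-36, 31, 0], 0],
    [[-36, 31, 0], 0],
    [[-36, 31, 0], 0],
    [[-36, 31, 0], 0],
    [[-36, 31, 0], 0],
    [[-36, 31, 0], 0],
    [[-36, 31, 0], 0],
    [[-36, 31, 0], 0],
    [[-32, 30, 0], 0],
    [[0, 0, 20], 0],
    [[0, 0, 20], 0],
    [[0, 0, 20], 0],
    [[0, 0, 0], 0]
  ],
  "gripper": 1
}}

```text
time_s: 2.1
tcp_pos: [0.4983, -0.1436, 0.1651]
eef_rot: [179.9, -0.2, -158.5]
contact_force: [0.3, -0.1, -0.5]
gripper_width: 0.0007
```

```bash
cat >> h.py <<'E'
def st():
    s=r.get_state();print('t',s['time_s'],'tcp',np.round(s['tcp_pos'],4),'rot',np.round(s['eef_rot'],2),'F',np.round(s['contact_force'],2),'M',np.round(s['moment'],3),'w',round(s['gripper_width'],4),'J',np.round(s['joints'],1));return s
def totool(dx,dy,s):
    p=np.radians(s['eef_rot'][2]);return np.round([1e3*(dx*np.cos(p)+dy*np.sin(p)),1e3*(dx*np.sin(p)-dy*np.cos(p))],2)
E
python3 - <<'E'
from h import *
s=st();print(totool(.499-s['tcp_pos'][0],-.143-s['tcp_pos'][1],s))
cap('scene','s1.png')
E
```

```text
t 2.1 tcp [ 0.4983 -0.1436  0.1651] rot [ 179.92   -0.19 -158.48] F [ 0.34 -0.06 -0.51] M [ 0.001 -0.027 -0.046] w 0.0007 J [  5.6   8.9 -23.8  -0.  -57.6 -74.1]
[-0.85  0.3 ]
```

View pics/s1.png

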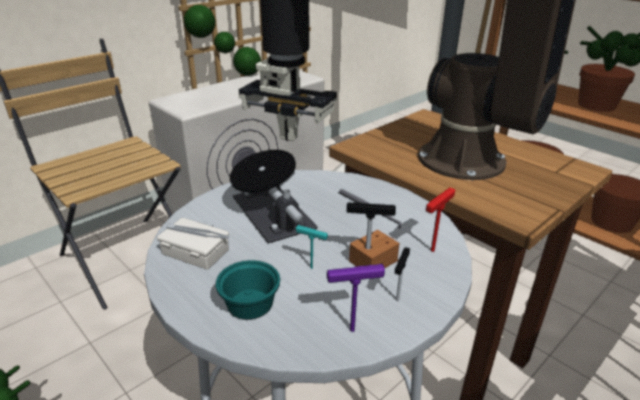

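The shut fingers hover at ~(290,135), above the disc's high edge. I'll press down slowly now.

>>> {"name": "step_arm", "arguments": {
  "commands": [
    [[0, 0, 15], 0],
    [[0, 0, 12], 0],
    [[0, 0, 4], 0],
    [[0, 0, 4], 0],
    [[0, 0, 3], 0],
    [[0, 0, 3], 0],
    [[0, 0, 3], 0],
    [[0, 0, 3], 0]
  ]
}}

```text
time_s: 3.15
tcp_pos: [0.4989, -0.1438, 0.1203]
eef_rot: [-180.0, -0.0, -158.5]
contact_force: [-3.3, 0.8, 7.7]
gripper_width: 0.0006
```

Run:
```python
from h import *
import m
s=st()
for n in('scene','top'):
    d=cap(n,n+'2.png');print(n,[np.round(x,4) for x in m.disc(world(d),d['img'])])
```

```text
t 3.15 tcp [ 0.4989 -0.1438  0.1203] rot [-1.8000e+02 -4.0000e-02 -1.5846e+02] F [-3.33  0.81  7.74] M [ 0.364  1.509 -0.027] w 0.0006 J [  5.6  11.6 -27.1   0.  -51.3 -74.1]
scene [array([ 0.5524, -0.1533,  0.2784]), np.float64(0.1942), array([0.8284, 0.559 , 0.0357]), array([ 0.528 , -0.1197,  0.3175]), np.int64(1284)]
top [array([ 0.4833, -0.137 ,  0.3808]), np.float64(0.1863), array([-0.9306,  0.3537,  0.0943]), array([ 0.4974, -0.1397,  0.5296]), np.int64(1120)]
```

>>> {"name": "step_arm", "arguments": {
  "commands": [
    [[0, 0, 3], 0],
    [[0, 0, 3], 0],
    [[0, 0, 1.5], 0],
    [[0, 0, 0], 0],
    [[0, 0, 0], 0]
  ]
}}

```text
time_s: 3.88
tcp_pos: [0.4994, -0.1437, 0.1123]
eef_rot: [-180.0, -0.0, -158.5]
contact_force: [-2.4, -0.2, 3.9]
gripper_width: 0.0004
```

```bash
sed -i 's/(P\[...,2\]>.075)&/(P[...,2]>.075)\&(P[...,2]<.14)\&/' m.py
python3 - <<'E'
from h import *
import m
s=st()
for n in('scene','top'):
    d=cap(n,n+'3.png');print(n,[np.round(x,4) for x in m.disc(world(d),d['img'])])
E
```

```text
t 3.875 tcp [ 0.4994 -0.1437  0.1123] rot [-1.8000e+02 -1.0000e-02 -1.5847e+02] F [-2.39 -0.18  3.92] M [0.007 1.033 0.02 ] w 0.0004 J [  5.6  12.2 -27.6   0.  -50.2 -74.1]
scene [array([ 0.5512, -0.1593,  0.1117]), np.float64(0.0771), array([ 3.990e-02, -6.000e-04,  9.992e-01]), array([ 0.5622, -0.1506,  0.1112]), np.int64(1694)]
top [array([ 0.4865, -0.1205,  0.1104]), np.float64(0.0036), array([-0.878 ,  0.3074,  0.3668]), array([ 0.4869, -0.1201,  0.1112]), np.int64(8)]
```

View pics/scene3.png

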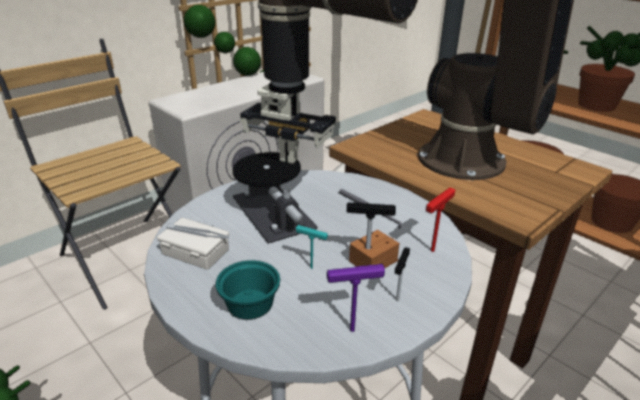

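>>> {"name": "step_arm", "arguments": {
  "commands": [
    [[0, 0, 2], 0],
    [[0, 0, 0], 0],
    [[0, 0, 0], 0],
    [[0, 0, 0], 0]
  ]
}}

```text
time_s: 4.47
tcp_pos: [0.4995, -0.1437, 0.1101]
eef_rot: [180.0, -0.0, -158.5]
contact_force: [-3.5, 0.4, 5.0]
gripper_width: 0.0006
```

Run:
```python
from h import *
import m
s=st()
d=cap('scene');print([np.round(x,4) for x in m.disc(world(d),d['img'])])
```

```text
t 4.475 tcp [ 0.4995 -0.1437  0.1101] rot [ 1.8000e+02 -1.0000e-02 -1.5847e+02] F [-3.5   0.37  4.98] M [0.17  1.346 0.01 ] w 0.0006 J [  5.6  12.3 -27.8   0.  -49.9 -74.1]
[array([ 0.5517, -0.158 ,  0.1117]), np.float64(0.0765), array([0.005 , 0.0087, 1.    ]), array([ 0.5609, -0.1499,  0.1116]), np.int64(1642)]
```

>>> {"name": "step_arm", "arguments": {
  "commands": [
    [[0, 0, -15], 0],
    [[0, 0, -40], 0],
    [[0, 0, -45], 0],
    [[-20, 36, 0], 0],
    [[-24, 42, 0], 0],
    [[-24, 42, 0], 0],
    [[-24, 42, 0], 0],
    [[-24, 42, 0], 0],
    [[-21, 38, 0], -9.5],
    [[0, 0, 0], -10],
    [[0, 0, 0], -10],
    [[0, 0, 0], -10],
    [[0, 0, 0], -10],
    [[0, 0, 0], -10],
    [[0, 0, 0], -10],
    [[0, 0, 0], -10],
    [[0, 0, 0], -10],
    [[0, 0, 0], -10],
    [[0, 0, 0], -10]
  ],
  "gripper": 0.5
}}

```text
time_s: 6.9
tcp_pos: [0.5388, 0.1321, 0.2111]
eef_rot: [-179.9, -0.0, -48.6]
contact_force: [-0.2, 0.3, -0.3]
gripper_width: 0.044
```

Run:
```python
from h import *
import m
s=st()
for n in('scene','top'):
    d=cap(n,n+'4.png');print(n,[np.round(x,4) for x in m.disc(world(d),d['img'])])
    P=world(d);im=d['img'].astype(int)
    mm=(P[...,2]>.05)&(P[...,2]<.15)&(np.linalg.norm(P[...,:2]-[.54,.13],axis=-1)<.16)&(np.linalg.norm(P[...,:2]-[.54,.13],axis=-1)>.055)
    k,l,stt,c=cv2.connectedComponentsWithStats(mm.astype(np.uint8))
    for i in range(1,k):
        if stt[i,4]>25: Q=P[l==i];print(i,stt[i,4],Q.min(0).round(3),Q.max(0).round(3),im[l==i].mean(0).round())
```

```text
t 6.9 tcp [0.5388 0.1321 0.2111] rot [-1.799e+02 -2.000e-02 -4.863e+01] F [-0.15  0.29 -0.26] M [-0.028  0.129  0.024] w 0.044 J [ 34.    9.8 -16.1   0.  -64.    7.4]
scene [array([ 0.5508, -0.1577,  0.1117]), np.float64(0.0764), array([0.0029, 0.0093, 1.    ]), array([ 0.5561, -0.1503,  0.1116]), np.int64(1758)]
1 382 [0.39  0.184 0.05 ] [0.452 0.203 0.134] [145.  46.  45.]
2 85 [ 0.576 -0.024  0.053] [ 0.598 -0.009  0.075] [87. 91. 94.]
3 293 [0.606 0.037 0.051] [0.639 0.095 0.094] [ 52. 124. 124.]
4 257 [0.542 0.219 0.051] [0.606 0.253 0.1  ] [54. 56. 58.]
top [array([ 0.5491, -0.1558,  0.1096]), np.float64(0.0751), array([-3.3e-03,  1.0e-04,  1.0e+00]), array([ 0.5474, -0.1555,  0.1096]), np.int64(4375)]
1 186 [0.607 0.038 0.051] [0.637 0.095 0.093] [ 70. 139. 143.]
2 71 [ 0.575 -0.025  0.06 ] [ 0.597 -0.008  0.076] [113. 116. 122.]
3 69 [0.541 0.219 0.088] [0.566 0.239 0.101] [53. 55. 58.]
4 312 [0.39  0.184 0.059] [0.45  0.204 0.133] [153.  55.  56.]
```

View pics/scene4.png

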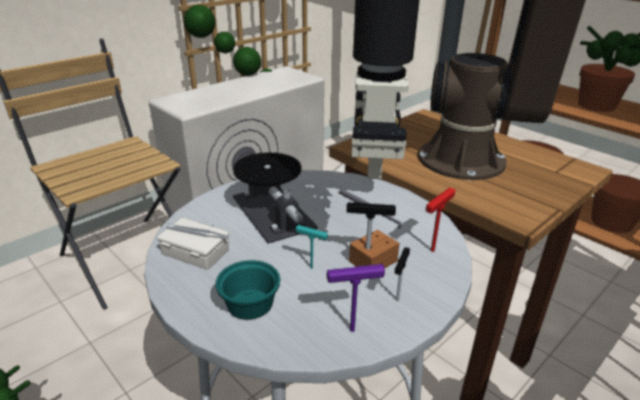

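View pics/top4.png

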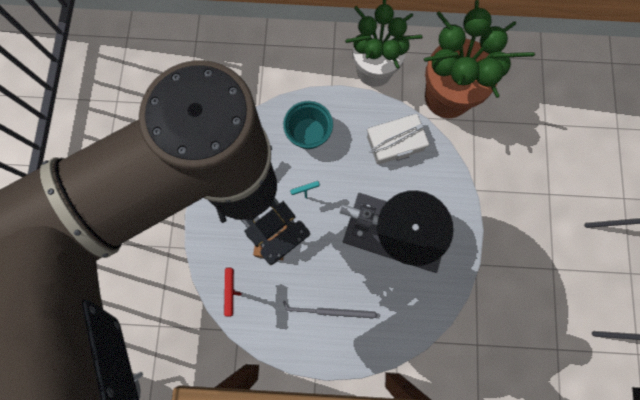

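Disc looks level (0.00–0.01 rad). Gripper is over the black key, with no decoy within reach of the fingers. Descending and gripping.

>>> {"name": "step_arm", "arguments": {
  "commands": [
    [[0, 0, 20], 0],
    [[0, 0, 30], 0],
    [[0, 0, 30], 0],
    [[0, 0, 20], 0],
    [[0, 0, 0], 0]
  ]
}}

```text
time_s: 7.62
tcp_pos: [0.5376, 0.1314, 0.1091]
eef_rot: [179.9, 0.0, -49.2]
contact_force: [0.7, 0.1, -0.4]
gripper_width: 0.0439
```

>>> {"name": "step_arm", "arguments": {
  "commands": [
    [[0, 0, 0], 0],
    [[0, 0, 0], 0],
    [[0, 0, 0], 0],
    [[0, 0, 0], 0],
    [[0, 0, 0], 0],
    [[0, 0, 0], 0]
  ],
  "gripper": 1,
  "grip_force": 60
}}

```text
time_s: 8.38
tcp_pos: [0.5386, 0.1319, 0.1106]
eef_rot: [-179.9, -0.0, -49.0]
contact_force: [-0.6, 0.3, 5.5]
gripper_width: 0.0151
```

Run:
```python
from h import *
s=st();d=cap('scene')
im=d['img'][150:280,300:440,::-1]
cv2.imwrite('pics/z5.png',cv2.resize(im,None,fx=4,fy=4,interpolation=cv2.INTER_CUBIC))
```

```text
t 8.375 tcp [0.5386 0.1319 0.1106] rot [-1.7994e+02 -2.0000e-02 -4.8960e+01] F [-0.59  0.33  5.54] M [-0.052  0.336  0.059] w 0.0151 J [ 34.   15.3 -23.5   0.  -51.1   7. ]
```

View pics/z5.png

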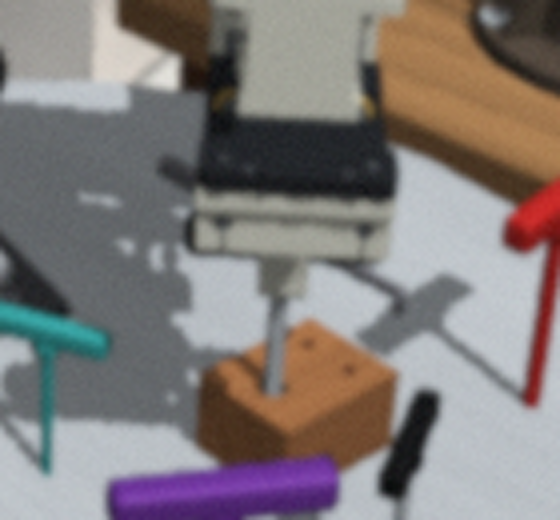

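The key is gripped (15 mm opening, bar hidden behind the hand at ~ (370,210) in the full image). Lifting it straight out.

>>> {"name": "step_arm", "arguments": {
  "commands": [
    [[0, 0, -8], 0],
    [[0, 0, -15], 0],
    [[0, 0, -25], 0],
    [[0, 0, -30], 0],
    [[0, 0, -30], 0],
    [[0, 0, -17], 0],
    [[0, 0, 0], 0],
    [[0, 0, 0], 0]
  ]
}}

```text
time_s: 9.43
tcp_pos: [0.5375, 0.1315, 0.2339]
eef_rot: [179.9, 0.0, -49.0]
contact_force: [0.2, -0.5, -0.9]
gripper_width: 0.0154
```

Run:
```python
from h import *
s=st();d=cap('scene')
P=world(d);im=d['img']
c=im[80:240,300:460,::-1]
cv2.imwrite('pics/z6.png',cv2.resize(c,None,fx=3.7,fy=3.7,interpolation=cv2.INTER_CUBIC))
t=s['tcp_pos']
mm=(np.linalg.norm(P[...,:2]-t[:2],axis=-1)<.03)&(P[...,2]>.1)&(P[...,2]<t[2]-.008)
Q=P[mm];print(len(Q))
for a in np.arange(.11,.24,.01):
    q=Q[abs(Q[:,2]-a)<.005]
    if len(q): print(round(a,3),len(q),q.mean(0).round(4))
print(Q[:,2].min())
```

```text
t 9.425 tcp [0.5375 0.1315 0.2339] rot [ 1.7991e+02  4.0000e-02 -4.8980e+01] F [ 0.22 -0.48 -0.92] M [-0.091  0.137 -0.007] w 0.0154 J [ 34.    8.9 -14.1  -0.  -67.1   7. ]
238
0.13 4 [0.5377 0.1321 0.1341]
0.14 24 [0.5391 0.132  0.1401]
0.15 23 [0.5396 0.1315 0.1501]
0.16 27 [0.539  0.1323 0.1597]
0.17 24 [0.5395 0.1324 0.1702]
0.18 27 [0.5398 0.1321 0.1803]
0.19 24 [0.5393 0.1321 0.1895]
0.2 26 [0.5397 0.1324 0.1999]
0.21 31 [0.5395 0.1321 0.2101]
0.22 26 [0.5399 0.1328 0.2204]
0.23 2 [0.54   0.1337 0.2256]
0.13344610999432122
```

View pics/z6.png

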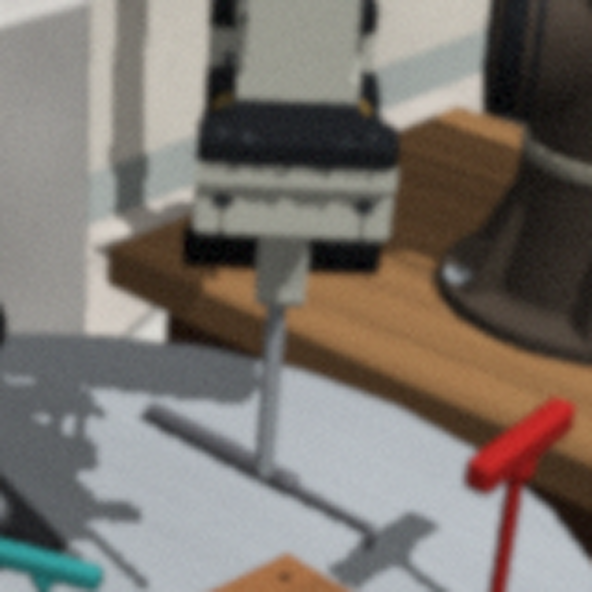

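Run:
```python
from h import *
for n,(u0,u1,v0,v1) in {'scene':(265,325,170,230),'top':(338,398,185,245)}.items():
    d=cap(n,n+'7.png')
    if n=='scene':
        # avg several
        pass
    c=d['img'][v0:v1,u0:u1,::-1];cv2.imwrite('pics/z7%s.png'%n,cv2.resize(c,None,fx=10,fy=10,interpolation=cv2.INTER_CUBIC))
    P=world(d);z=P[...,2]
    np.set_printoptions(linewidth=250)
    if n=='top': print((z[205:224,355:382]*1000).round().astype(int)); print(d['img'][205:224,355:382].mean(-1).astype(int))
```

```text
[[                  14                    8                    8                   11                   12                   11                   77                   76                   72                   71                   70
                    23                   20                   21                   24                   14                   10                   13                    7                   10                   12                   11
                    13                   14                   11                   12                   10]
 [                  10                   12                   13                   10                   11                   15                   78                   77                   75                   77                   76
                    73                   71                   69                   23                   17                   17                   16                   14                   13                   13                   14
                    12                   13                 
[... 11277 characters left out ...]
70  65  71  69  67  59  56  57  54  43  46  56  85 105 108 105  90  57  30  29  26]
 [ 46  46  53  57  59  57  58  63  63  67  69  68  65  67  64  55  49  57  92 105 112 108  83  44  29  25  25]
 [ 46  40  51  56  59  56  56  60  52  53  60  64  67  70  71  67  66  73  90 109 112 110  82  45  29  23  27]
 [ 38  36  43  53  54  60  61  59  57  59  56  53  55  63  67  68  68  77  99 103 106 104  75  37  24  31  31]
 [ 42  31  40  45  53  56  57  59  57  60  61  62  58  58  61  60  57  78  91  94  98  94  71  30  25  27  28]
 [ 39  30  34  39  47  50  50  50  58  54  57  56  59  62  62  56  51  67  80  88  94  91  68  33  25  25  21]]<stdin>:10: RuntimeWarning: invalid value encountered in cast
```

View pics/z7scene.png

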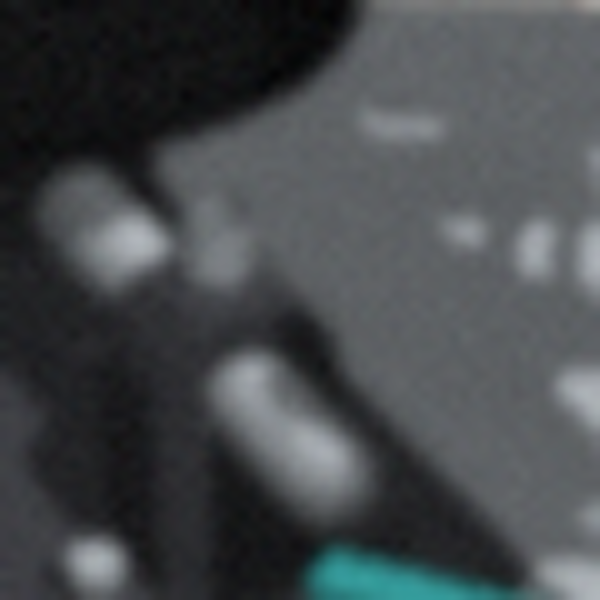

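View pics/z7top.png

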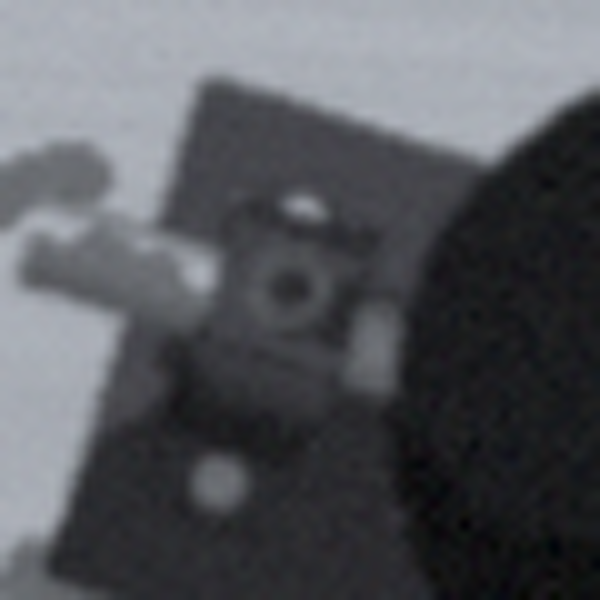

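The top view shows the socket mouth clearly as a dark dot at about (366.5, 213.2); the scene view shows the head at ~(286.5,194.5). I'll average several frames to refine it.

```bash
cat > scr.py <<'E'
from h import *
def ray(d,u,v,z):
    f=200/np.tan(np.radians(float(d['vfov']))/2);E=np.asarray(d['extrinsics'])
    p=E[:3,:3]@np.array([(u-d['cx'])/f,(v-d['cy'])/f,1]);return E[:3,3]+p*(z-E[2,3])/p[2]
def proj(d,X):
    f=200/np.tan(np.radians(float(d['vfov']))/2);E=np.asarray(d['extrinsics'])
    p=E[:3,:3].T@(np.asarray(X)-E[:3,3]);return f*p[0]/p[2]+d['cx'],f*p[1]/p[2]+d['cy']
E
python3 - <<'E'
from scr import *
I=[];Z=[]
for i in range(6):
    d=imaging.capture('top');I.append(d['img'].mean(-1));P=world(d);Z.append(P[...,2])
I=np.mean(I,0);Z=np.nanmedian(Z,0)
W=Z[200:225,355:380]; 
m=(W>.0925)&(W<.104)
v,u=np.nonzero(m);h=cv2.convexHull(np.stack([u,v],-1).astype(np.int32)).astype(np.float32)
k=np.zeros_like(m,np.uint8);cv2.fillConvexPoly(k,h.astype(np.int32),1);M=cv2.moments(k,True)
c=(M['m10']/M['m00']+355,M['m01']/M['m00']+200);print('head centroid',c,ray(d,*c,.098).round(4),'area',M['m00'])
# dark hole
w=I[209:218,363:371]; wt=np.clip(72-w,0,None); vv,uu=np.mgrid[209:218,363:371]
wt[:, :1]=0; wt[:,-1:]=0; wt[:2]=0; wt[-2:]=0
c=((wt*uu).sum()/wt.sum(),(wt*vv).sum()/wt.sum());print('hole',c,ray(d,*c,.096).round(4));print(w.round())
dd=np.load('/tmp/top.npz')
print(totool(.57-.5,0,st()))
E
```

```text
head centroid (368.71844660194176, 215.46601941747574) [ 0.5692 -0.0664  0.098 ] area 103.0
hole (np.float64(366.6611524676041), np.float64(213.2831541218638)) [ 0.5738 -0.0624  0.096 ]
[[70. 72. 75. 75. 70. 70. 66. 55.]
 [74. 81. 84. 81. 77. 78. 74. 67.]
 [79. 85. 80. 76. 75. 80. 80. 72.]
 [83. 84. 70. 59. 58. 65. 83. 80.]
 [85. 77. 60. 47. 43. 54. 79. 83.]
 [88. 82. 66. 50. 47. 56. 77. 80.]
 [88. 86. 74. 64. 69. 71. 77. 70.]
 [79. 83. 81. 75. 76. 77. 73. 58.]
 [72. 77. 77. 75. 73. 71. 58. 49.]]
t 9.875 tcp [0.5382 0.1317 0.2348] rot [179.98   0.   -48.97] F [-0.12  0.17 -1.35] M [ 0.009  0.119 -0.018] w 0.0152 J [ 34.    8.9 -14.    0.  -67.1   7. ]
[ 45.95 -52.81]
```

>>> {"name": "step_arm", "arguments": {
  "commands": [
    [[14, 8.4, 0], 0],
    [[28, 16.5, 0], 0],
    [[28, 16.5, 0], 0],
    [[28, 16.5, 0], 0],
    [[28, 16.5, 0], 0],
    [[28, 16.5, 0], 0],
    [[16, 9.5, 0], 0],
    [[0, 0, 0], 0],
    [[0, 0, 20], 0],
    [[0, 0, 8], 0],
    [[0, 0, 0], 0],
    [[0, 0, 0], 0]
  ]
}}

```text
time_s: 11.38
tcp_pos: [0.5745, -0.0621, 0.2077]
eef_rot: [-180.0, -0.0, -48.9]
contact_force: [0.1, 0.1, -1.4]
gripper_width: 0.0152
```

Run:
```python
from scr import *
s=st();print(totool(.574-s['tcp_pos'][0],-.0624-s['tcp_pos'][1],s))
I=[]
for i in range(4):
    d=imaging.capture('scene');I.append(d['img'].astype(float))
I=np.mean(I,0);c=I[150:210,255:315,::-1];cv2.imwrite('pics/z8.png',cv2.resize(c,None,fx=10,fy=10,interpolation=cv2.INTER_CUBIC))
t=s['tcp_pos'];P=world(d)
mm=(np.linalg.norm(P[...,:2]-t[:2],axis=-1)<.012)&(P[...,2]>.1)&(P[...,2]<t[2]-.01)
Q=P[mm];print(len(Q),Q.mean(0),Q[:,2].min())
print(proj(d,[t[0],t[1],.104]),proj(d,[.574,-.0624,.098]))
```

```text
t 11.375 tcp [ 0.5745 -0.0621  0.2077] rot [-1.7996e+02 -4.0000e-02 -4.8930e+01] F [ 0.06  0.11 -1.39] M [-0.012  0.111  0.007] w 0.0152 J [ 13.2  12.2 -13.5   0.  -64.2  27.8]
[-0.08  0.56]
195 [ 0.57603374 -0.06145302  0.14963557] 0.1001575396736818
(np.float64(286.61017534320104), np.float64(189.33556235121165)) (np.float64(286.7604638865939), np.float64(191.73858203523284))[ WARN:0@9.603] global loadsave.cpp:1063 imwrite_ Unsupported depth image for selected encoder is fallbacked to CV_8U.
```

View pics/z8.png

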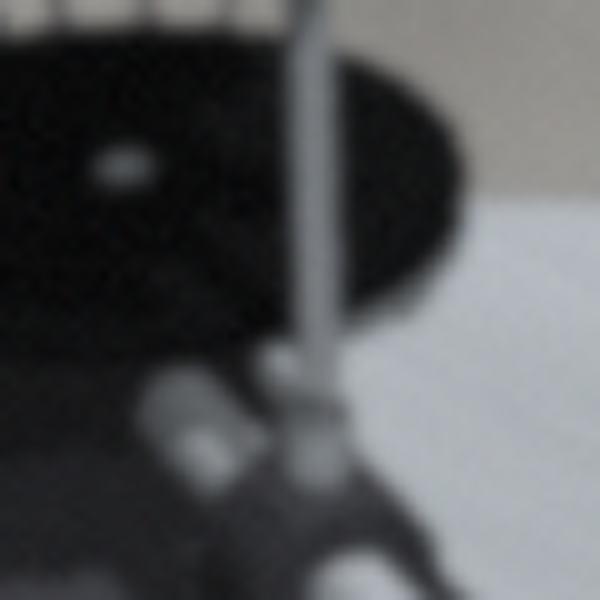

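The blade tip stands just above the screw head at crop (320,385) with the head at (318,440), so they look aligned to within about 1 mm. Lowering gently.

>>> {"name": "step_arm", "arguments": {
  "commands": [
    [[0, 0.5, 3], 0],
    [[0, 0, 2], 0],
    [[0, 0, 1.5], 0],
    [[0, 0, 1], 0],
    [[0, 0, 1], 0],
    [[0, 0, 0], 0]
  ]
}}

```text
time_s: 12.32
tcp_pos: [0.5738, -0.0628, 0.1989]
eef_rot: [-180.0, -0.0, -49.0]
contact_force: [0.4, 0.3, 2.4]
gripper_width: 0.0156
```

```bash
python3 -c "
from h import *
st()"
```

```text
t 12.325 tcp [ 0.5738 -0.0628  0.1989] rot [-1.7999e+02 -2.0000e-02 -4.8960e+01] F [0.42 0.28 2.37] M [-0.037  0.448  0.019] w 0.0156 J [ 13.2  12.5 -14.3   0.  -63.2  27.9]
```

>>> {"name": "step_arm", "arguments": {
  "commands": [
    [[0, 0, 0.5], -4],
    [[0, 0, 0.5], -4],
    [[0, 0, 0], -4],
    [[0, 0, 0], -4]
  ]
}}

```text
time_s: 12.82
tcp_pos: [0.5738, -0.0622, 0.1975]
eef_rot: [-179.9, 0.0, -32.8]
contact_force: [0.1, 2.0, -0.9]
gripper_width: 0.0155
```

>>> {"name": "step_arm", "arguments": {
  "commands": [
    [[0, 0, 0.5], -4],
    [[0, 0, 0.5], -4],
    [[0, 0, 0], -4],
    [[0, 0, 0], -4]
  ]
}}

```text
time_s: 13.32
tcp_pos: [0.5739, -0.0626, 0.1968]
eef_rot: [-180.0, -0.0, -16.8]
contact_force: [0.6, -1.2, -1.2]
gripper_width: 0.0155
```

```bash
python3 -c "
from h import *
st()"
```

```text
t 13.325 tcp [ 0.5739 -0.0626  0.1968] rot [-1.7998e+02 -4.0000e-02 -1.6830e+01] F [ 0.64 -1.15 -1.22] M [-0.298 -0.037 -0.018] w 0.0155 J [ 13.2  12.6 -14.5   0.  -62.9  60. ]
```

The tip now sits lower with no vertical force, so it appears to be entering the socket. Continuing downwards.

>>> {"name": "step_arm", "arguments": {
  "commands": [
    [[0, 0, 1], 0],
    [[0, 0, 1], 0],
    [[0, 0, 1], 0],
    [[0, 0, 0], 0]
  ]
}}

```text
time_s: 13.82
tcp_pos: [0.5736, -0.0628, 0.1934]
eef_rot: [180.0, 0.0, -17.0]
contact_force: [0.4, -0.7, -1.7]
gripper_width: 0.0158
```

```bash
python3 -c "
from h import *
st()"
```

```text
t 13.825 tcp [ 0.5736 -0.0628  0.1934] rot [ 1.7999e+02  1.0000e-02 -1.6990e+01] F [ 0.36 -0.71 -1.73] M [-0.429 -0.191  0.061] w 0.0158 J [ 13.2  12.8 -14.7   0.  -62.5  59.8]
```

>>> {"name": "step_arm", "arguments": {
  "commands": [
    [[0, 0, 1.5], 0],
    [[0, 0, 1.5], 0],
    [[0, 0, 1], 0],
    [[0, 0, 0.7], 0],
    [[0, 0, 0], 0]
  ]
}}

```text
time_s: 14.45
tcp_pos: [0.5737, -0.0627, 0.1888]
eef_rot: [-180.0, 0.0, -17.0]
contact_force: [0.7, 0.1, -1.3]
gripper_width: 0.0155
```

Run:
```python
from scr import *
st();I=[]
for i in range(3):
    d=imaging.capture('scene');I.append(d['img'].astype(float))
c=np.mean(I,0)[150:210,255:315,::-1].astype(np.uint8);cv2.imwrite('pics/z9.png',cv2.resize(c,None,fx=10,fy=10,interpolation=cv2.INTER_CUBIC))
```

```text
t 14.45 tcp [ 0.5737 -0.0627  0.1888] rot [-180.      0.    -16.97] F [ 0.66  0.08 -1.28] M [-0.557 -0.233 -0.019] w 0.0155 J [ 13.2  13.  -15.1  -0.  -61.9  59.9]
```

View pics/z9.png

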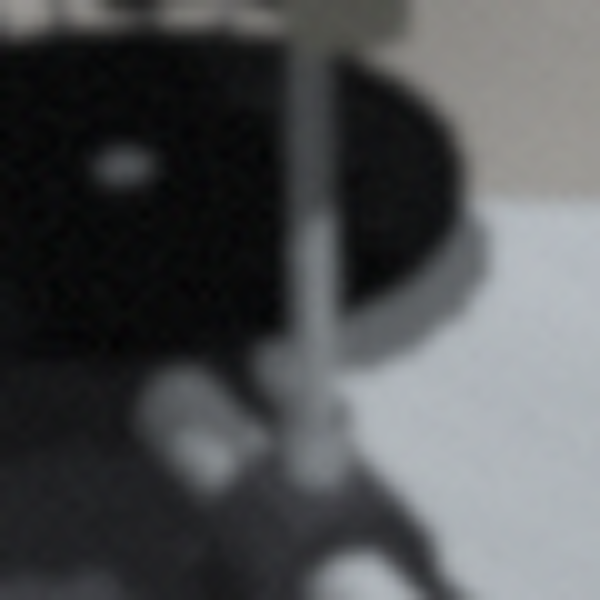

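The blade stands in the middle of the screw head, at crop (318,430). I'll seat it to the bottom and start turning clockwise.

>>> {"name": "step_arm", "arguments": {
  "commands": [
    [[0, 0, 0.8], 0],
    [[0, 0, 0.6], 0],
    [[0, 0, 0], 0]
  ]
}}

```text
time_s: 14.98
tcp_pos: [0.5738, -0.0628, 0.1877]
eef_rot: [-180.0, -0.0, -17.0]
contact_force: [0.2, -0.5, 1.1]
gripper_width: 0.0155
```

>>> {"name": "step_arm", "arguments": {
  "commands": [
    [[0, 0, 0], 5],
    [[0, 0, 0], 5],
    [[0, 0, 0], 5],
    [[0, 0, 0], 5]
  ]
}}

```text
time_s: 15.48
tcp_pos: [0.574, -0.0628, 0.1877]
eef_rot: [-180.0, -0.0, -37.1]
contact_force: [1.1, -1.6, 0.0]
gripper_width: 0.0157
```

```bash
python3 -c "
from h import *
st()"
```

```text
t 15.475 tcp [ 0.574  -0.0628  0.1877] rot [-1.7998e+02 -4.0000e-02 -3.7110e+01] F [ 1.11 -1.56  0.02] M [-0.635 -0.414  0.144] w 0.0157 J [ 13.2  13.  -15.2   0.  -61.7  39.7]
```

>>> {"name": "step_arm", "arguments": {
  "commands": [
    [[0, 0, 0], 5],
    [[0, 0, 0], 5],
    [[0, 0, 0], 4]
  ]
}}

```text
time_s: 15.85
tcp_pos: [0.5741, -0.0628, 0.1877]
eef_rot: [-180.0, -0.0, -51.1]
contact_force: [1.5, -1.5, 0.5]
gripper_width: 0.0157
```

```bash
python3 -c "
from h import *
st()"
```

```text
t 15.85 tcp [ 0.5741 -0.0628  0.1877] rot [-1.7997e+02 -4.0000e-02 -5.1090e+01] F [ 1.47 -1.5   0.49] M [-0.67  -0.567  0.078] w 0.0157 J [ 13.2  13.  -15.2   0.  -61.7  25.7]
```

>>> {"name": "step_arm", "arguments": {
  "commands": [
    [[0, 0, 0], 4],
    [[0, 0, 0], 4]
  ]
}}

```text
time_s: 16.1
tcp_pos: [0.5742, -0.0628, 0.1878]
eef_rot: [-180.0, -0.0, -59.1]
contact_force: [2.1, -1.7, 0.0]
gripper_width: 0.0157
```

```bash
python3 -c "
from h import *
st()"
```

```text
t 16.1 tcp [ 0.5742 -0.0628  0.1878] rot [-1.7995e+02 -4.0000e-02 -5.9080e+01] F [ 2.15 -1.65  0.02] M [-0.759 -0.711  0.206] w 0.0157 J [ 13.2  13.  -15.2   0.  -61.7  17.7]
```

>>> {"name": "step_arm", "arguments": {
  "commands": [
    [[0.5, 0, 0], 3],
    [[0, 0, 0], 3],
    [[0, 0, 0], 0]
  ]
}}

```text
time_s: 16.48
tcp_pos: [0.5744, -0.0631, 0.1877]
eef_rot: [-179.9, -0.0, -64.9]
contact_force: [1.9, -1.1, 0.5]
gripper_width: 0.0154
```

```bash
python3 -c "
from h import *
st()"
```

```text
t 16.475 tcp [ 0.5744 -0.0631  0.1877] rot [-1.7995e+02 -2.0000e-02 -6.4930e+01] F [ 1.86 -1.09  0.5 ] M [-0.384 -0.627  0.063] w 0.0154 J [ 13.1  13.1 -15.1   0.  -61.7  11.9]
```

>>> {"name": "step_arm", "arguments": {
  "commands": [
    [[0, 0, 0], 3],
    [[0, 0, 0], 3],
    [[0, 0, 0], 0]
  ]
}}

```text
time_s: 16.85
tcp_pos: [0.5744, -0.0632, 0.1878]
eef_rot: [-179.9, -0.0, -70.9]
contact_force: [2.5, -0.5, 2.0]
gripper_width: 0.0157
```

```bash
python3 -c "
from h import *
st()"
```

```text
t 16.85 tcp [ 0.5744 -0.0632  0.1878] rot [-1.7995e+02 -2.0000e-02 -7.0880e+01] F [ 2.45 -0.53  2.02] M [-0.427 -0.825  0.148] w 0.0157 J [ 13.1  13.1 -15.1   0.  -61.7   6. ]
```

>>> {"name": "step_arm", "arguments": {
  "commands": [
    [[0.2, -0.4, 0], 3],
    [[0, 0, 0], 3],
    [[0, 0, 0], 0]
  ]
}}

```text
time_s: 17.23
tcp_pos: [0.5746, -0.0632, 0.1877]
eef_rot: [-180.0, -0.0, -76.8]
contact_force: [0.9, -1.5, 2.0]
gripper_width: 0.0156
```

```bash
python3 -c "
from h import *
st()"
```

```text
t 17.225 tcp [ 0.5746 -0.0632  0.1877] rot [-1.7997e+02 -1.0000e-02 -7.6850e+01] F [ 0.86 -1.48  1.99] M [-0.449 -0.578  0.135] w 0.0156 J [ 13.1  13.1 -15.1   0.  -61.8   0. ]
```

>>> {"name": "step_arm", "arguments": {
  "commands": [
    [[0, 0, 0], 3],
    [[0, 0, 0], 3],
    [[0, 0, 0], 0]
  ]
}}

```text
time_s: 17.6
tcp_pos: [0.5746, -0.0633, 0.1877]
eef_rot: [-180.0, -0.0, -82.8]
contact_force: [2.2, -2.0, 1.4]
gripper_width: 0.0156
```

```bash
python3 -c "
from h import *
st()"
```

```text
t 17.6 tcp [ 0.5746 -0.0633  0.1877] rot [-1.7997e+02 -1.0000e-02 -8.2830e+01] F [ 2.17 -1.97  1.35] M [-0.539 -0.667  0.129] w 0.0156 J [ 13.1  13.1 -15.1   0.  -61.8  -5.9]
```

>>> {"name": "step_arm", "arguments": {
  "commands": [
    [[0, 0, 0], 3],
    [[0, 0, 0], 3],
    [[0, 0, 0], 0]
  ]
}}

```text
time_s: 17.98
tcp_pos: [0.5746, -0.0633, 0.1877]
eef_rot: [-180.0, -0.0, -88.8]
contact_force: [2.2, -1.7, 2.0]
gripper_width: 0.0153
```

```bash
python3 -c "
from h import *
st()"
```

```text
t 17.975 tcp [ 0.5746 -0.0633  0.1877] rot [-1.7997e+02 -1.0000e-02 -8.8820e+01] F [ 2.24 -1.75  2.04] M [-0.684 -0.804  0.158] w 0.0153 J [ 13.1  13.1 -15.1   0.  -61.8 -11.9]
```

>>> {"name": "step_arm", "arguments": {
  "commands": [
    [[0, 0, 0], 3],
    [[0, 0, 0], 3],
    [[0, 0, 0], 0]
  ]
}}

```text
time_s: 18.35
tcp_pos: [0.5747, -0.0633, 0.1877]
eef_rot: [-180.0, -0.0, -94.8]
contact_force: [2.5, -1.8, 2.5]
gripper_width: 0.0154
```

```bash
python3 -c "
from h import *
st()"
```

```text
t 18.35 tcp [ 0.5747 -0.0633  0.1877] rot [-179.96   -0.    -94.82] F [ 2.54 -1.78  2.48] M [-0.74  -0.879  0.142] w 0.0154 J [ 13.1  13.1 -15.1   0.  -61.8 -17.9]
```

>>> {"name": "step_arm", "arguments": {
  "commands": [
    [[0.4, -0.5, 0], 3],
    [[0, 0, 0], 3],
    [[0, 0, 0], 0]
  ]
}}

```text
time_s: 18.73
tcp_pos: [0.5749, -0.0636, 0.1877]
eef_rot: [-180.0, 0.0, -100.8]
contact_force: [1.1, -0.7, 3.3]
gripper_width: 0.0155
```

```bash
python3 -c "
from h import *
st()"
```

```text
t 18.725 tcp [ 0.5749 -0.0636  0.1877] rot [-179.98    0.   -100.82] F [ 1.06 -0.72  3.3 ] M [-0.417 -0.479  0.124] w 0.0155 J [ 13.1  13.2 -15.    0.  -61.8 -23.9]
```

>>> {"name": "step_arm", "arguments": {
  "commands": [
    [[0, 0, 0], 3],
    [[0, 0, 0], 3],
    [[0, 0, 0], 0]
  ]
}}

```text
time_s: 19.1
tcp_pos: [0.5749, -0.0637, 0.1877]
eef_rot: [-180.0, 0.0, -106.8]
contact_force: [1.9, -1.5, 5.1]
gripper_width: 0.0152
```

```bash
python3 -c "
from h import *
st()"
```

```text
t 19.1 tcp [ 0.5749 -0.0637  0.1877] rot [-179.98    0.   -106.81] F [ 1.88 -1.5   5.12] M [-0.497 -0.49   0.11 ] w 0.0152 J [ 13.   13.2 -15.    0.  -61.8 -29.9]
```

>>> {"name": "step_arm", "arguments": {
  "commands": [
    [[0, 0, 0], 3],
    [[0, 0, 0], 3],
    [[0, 0, 0], 0]
  ]
}}

```text
time_s: 19.48
tcp_pos: [0.5749, -0.0637, 0.1877]
eef_rot: [-180.0, -0.0, -112.8]
contact_force: [1.9, -0.7, 4.0]
gripper_width: 0.0155
```

```bash
python3 -c "
from h import *
st()"
```

```text
t 19.475 tcp [ 0.5749 -0.0637  0.1877] rot [-179.98   -0.   -112.81] F [ 1.9  -0.69  3.98] M [-0.61  -0.508  0.155] w 0.0155 J [ 13.   13.2 -15.    0.  -61.8 -35.9]
```

>>> {"name": "step_arm", "arguments": {
  "commands": [
    [[0, 0, 0], 3],
    [[0, 0, 0], 3],
    [[0, 0, 0], 0]
  ]
}}

```text
time_s: 19.85
tcp_pos: [0.5749, -0.0638, 0.1877]
eef_rot: [-180.0, -0.0, -118.8]
contact_force: [1.6, -2.1, 5.9]
gripper_width: 0.0156
```

```bash
python3 -c "
from h import *
st()"
```

```text
t 19.85 tcp [ 0.5749 -0.0638  0.1877] rot [-179.98   -0.   -118.81] F [ 1.56 -2.07  5.86] M [-0.712 -0.525  0.126] w 0.0156 J [ 13.   13.2 -15.    0.  -61.8 -41.9]
```

>>> {"name": "step_arm", "arguments": {
  "commands": [
    [[0, 0, 0], 3],
    [[0, 0, 0], 3],
    [[0, 0, 0], 0]
  ]
}}

```text
time_s: 20.23
tcp_pos: [0.5749, -0.0638, 0.1876]
eef_rot: [-180.0, -0.0, -124.8]
contact_force: [1.2, -1.9, 5.4]
gripper_width: 0.0154
```

Run:
```python
from scr import *
import m
st();d=cap('scene')
print([np.round(x,4) for x in m.disc(world(d),d['img'])])
c=d['img'][100:220,220:340,::-1];cv2.imwrite('pics/z10.png',cv2.resize(c,None,fx=5,fy=5,interpolation=cv2.INTER_CUBIC))
```

```text
t 20.225 tcp [ 0.5749 -0.0638  0.1876] rot [-1.7999e+02 -1.0000e-02 -1.2478e+02] F [ 1.17 -1.85  5.36] M [-0.858 -0.611  0.533] w 0.0154 J [ 13.   13.2 -15.    0.  -61.8 -47.8]
[array([ 0.5519, -0.1578,  0.1117]), np.float64(0.0767), array([0.0038, 0.0086, 1.    ]), array([ 0.5592, -0.153 ,  0.1116]), np.int64(1625)]
```

View pics/z10.png

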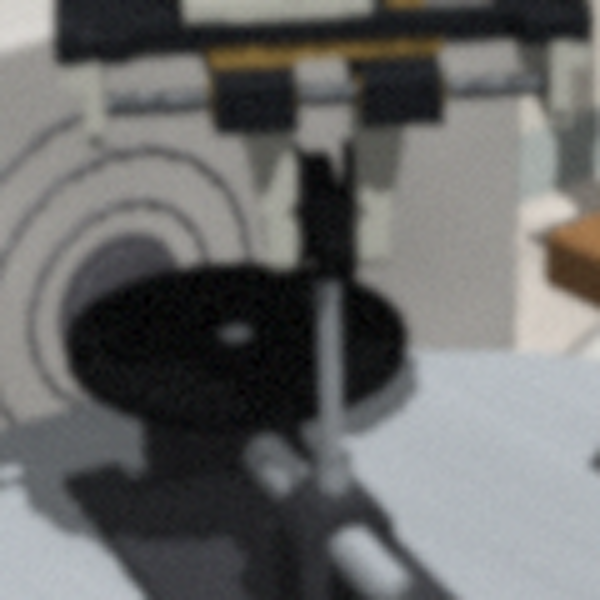

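The torque climbed to 0.53 N m: the screw point has met the flat. The picture shows the key upright in the head at crop (330,480) and the disc level. A small final turn now.

>>> {"name": "step_arm", "arguments": {
  "commands": [
    [[0, 0, 0], 1],
    [[0, 0, 0], 1],
    [[0, 0, 0], 0],
    [[0, 0, 0], 0]
  ]
}}

```text
time_s: 20.78
tcp_pos: [0.5749, -0.0638, 0.1876]
eef_rot: [-180.0, -0.0, -126.9]
contact_force: [-0.2, -3.5, 11.0]
gripper_width: 0.0156
```

```bash
python3 -c "
from h import *
st(); imaging.capture('scene'); st(); imaging.capture('scene'); st()"
```

```text
t 20.775 tcp [ 0.5749 -0.0638  0.1876] rot [-1.7999e+02 -1.0000e-02 -1.2686e+02] F [-0.2  -3.5  11.01] M [-1.075 -0.13   0.589] w 0.0156 J [ 13.   13.2 -15.    0.  -61.8 -49.9]
t 20.825 tcp [ 0.575  -0.0637  0.1876] rot [-179.98    0.   -126.87] F [ 1.55 -1.63  4.39] M [-1.001 -0.594  0.604] w 0.0154 J [ 13.   13.2 -15.    0.  -61.8 -49.9]
t 20.875 tcp [ 0.575  -0.0638  0.1877] rot [-179.98    0.   -126.88] F [ 1.98 -2.99 -1.32] M [-1.164 -0.459  0.679] w 0.0157 J [ 13.   13.2 -15.    0.  -61.8 -49.9]
```

Torque is ~0.62 N m, in the proper range. Releasing and backing straight up.

>>> {"name": "step_arm", "arguments": {
  "commands": [
    [[0, 0, 0], 0],
    [[0, 0, 0], 0],
    [[0, 0, 0], 0],
    [[0, 0, 0], 0]
  ],
  "gripper": 0.45
}}

```text
time_s: 21.38
tcp_pos: [0.5746, -0.0636, 0.1871]
eef_rot: [180.0, -0.0, -127.0]
contact_force: [0.4, -0.2, -0.5]
gripper_width: 0.0466
```

>>> {"name": "step_arm", "arguments": {
  "commands": [
    [[0, 0, -5], 0],
    [[0, 0, -15], 0],
    [[0, 0, -25], 0],
    [[0, 0, -30], 0],
    [[0, 0, -25], 0],
    [[0, 0, 0], 0],
    [[0, 0, 0], 0]
  ]
}}

```text
time_s: 22.25
tcp_pos: [0.5746, -0.0636, 0.2878]
eef_rot: [-180.0, 0.0, -127.0]
contact_force: [0.1, 0.1, 0.5]
gripper_width: 0.0479
```

Run:
```python
from scr import *
import m
st();d=cap('scene','s11.png')
P=world(d);print([np.round(x,4) for x in m.disc(P,d['img'])])
c=d['img'][100:220,220:340,::-1];cv2.imwrite('pics/z11.png',cv2.resize(c,None,fx=5,fy=5,interpolation=cv2.INTER_CUBIC))
mm=(np.linalg.norm(P[...,:2]-[.576,-.062],axis=-1)<.012)&(P[...,2]>.103)&(P[...,2]<.19)
Q=P[mm]
for a in np.arange(.11,.19,.02):
    q=Q[abs(Q[:,2]-a)<.01];print(round(a,3),len(q),q.mean(0).round(4))
mm=(np.linalg.norm(P[...,:2]-[.576,-.062],axis=-1)<.05)&(P[...,2]>.195)&(P[...,2]<.225)
Q=P[mm];print('bar',len(Q),Q.mean(0).round(4),np.percentile(Q[:,2],[2,50,98]).round(4))
```

```text
t 22.25 tcp [ 0.5746 -0.0636  0.2878] rot [-1.8000e+02  3.0000e-02 -1.2697e+02] F [0.06 0.11 0.54] M [ 0.034  0.055 -0.036] w 0.0479 J [ 13.    9.5  -6.3  -0.  -74.2 -50. ]
[array([ 0.5506, -0.157 ,  0.1117]), np.float64(0.0766), array([0.003 , 0.0076, 1.    ]), array([ 0.559 , -0.1533,  0.1116]), np.int64(1638)]
0.11 38 [ 0.575  -0.063   0.1114]
0.13 34 [ 0.5741 -0.062   0.1306]
0.15 35 [ 0.5731 -0.0623  0.1499]
0.17 41 [ 0.5718 -0.0626  0.1701]
bar 287 [ 0.5751 -0.0557  0.2127] [0.1989 0.2151 0.2188]
```

View pics/s11.png

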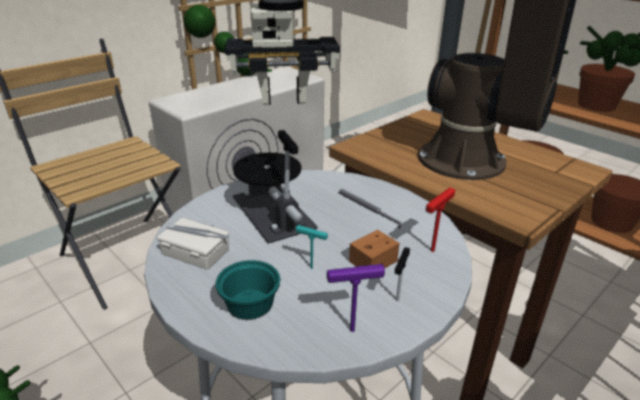

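View pics/z11.png

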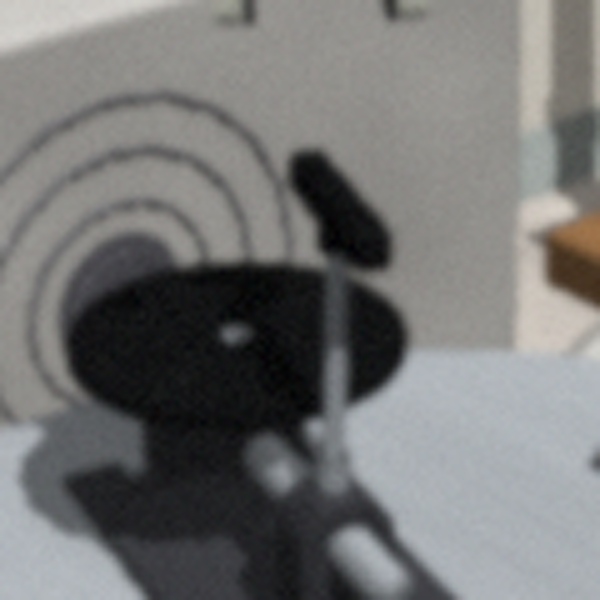

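The key stands in the screw (blade at crop (335,400), lean ~0.05 rad, bar top at ~0.217 m, so the tip is home). The disc is level and the bystanders look untouched. Handing in.

```bash
python3 -c "
from h import *
st(); print(close_job())"
```

```text
t 22.3 tcp [ 0.5745 -0.0637  0.2872] rot [ 1.7997e+02 -1.0000e-02 -1.2697e+02] F [ 0.74 -0.77 -0.27] M [0.054 0.066 0.006] w 0.0481 J [ 13.    9.5  -6.3  -0.  -74.2 -50. ]
the job is handed in; nothing more can be done
None
```

I pressed the turntable level, took the larger black hex key from the block and seated it in the locking screw. I turned the screw clockwise until it tightened on the flat, then left the key standing in it. I handed the job in at 22.3 s of the 67 s allowed; the hand-in gave no verdict.

- **Turntable:** the highest steady pressing force I read was about 8 N. The lean went from about 0.26 rad to under 0.01 rad, and it was still level after tightening.
- **Screw:** I turned it about 110° in all. The torque ran at 0.1–0.2 N m, then rose sharply and ended at about 0.6–0.68 N m, inside the 0.5–0.8 range. The wrist moment reading is noisy, by roughly ±0.05 N m. I did not measure the torque left in the screw after letting go.
- **Key:** after release it stands in the socket with a lean of about 0.05 rad. The top of its bar is at about 0.216–0.219 m, which puts the tip near 0.086 m, its home depth. That depth is worked out from the bar height, since the tip itself is hidden.
- **Bystanders:** the pot, box, tweezers and root pick look unmoved in the last picture. I checked them by eye only and did not measure them.
- **Disagreement:** the two cameras differed by about 2 mm on positions. I trusted the top view and let the force readings guide the fit. While turning there was a small sideways load of up to about 3.5 N on the key, and it vanished when I released it.

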